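# Rack the sample jars and hang up the carrier

### The arm

A 6-joint arm with a two-finger parallel gripper is mounted at the origin on the work surface. World frame = base frame: x ahead of the robot, y to its left, z up, the work surface at z = 0. Lengths are in m, angles in rad, forces in N, time in s.
With the tool pointing down it reaches from about 0.375 to 0.825 m from the base axis. Payload 5.5 kg.
Tool frame: the origin (TCP) lies at the very end of the fingers, on their centre line; the grasp point (between the pads) lies 19 mm behind it; z points along the fingers, y is the line along which they close (so a half turn about z gives the same grasp; the last joint's range is limited). The gripper opens to 85 mm and grips with 20 to 120 N. Pads are 22 mm wide; open, the fingers measure 114 mm over their backs; the gripper's body (76 mm by 85 mm) begins 54 mm behind the grasp point. The pads swing forward as they close: fully open they stand 13 mm farther back than shut.
Start: joints at [1.259, 0.314, -0.047, 1.21, 0, 1.571], TCP at [0.184, 0.571, 0.231] pointing down, gripper open.
Joint ranges: [-2.67, 2.67], [-0.69, 1.73], [-1.03, 1.25], [-2.08, 2.16], [-1.42, 1.45], [-3.14, 3.14]. Speed limits (rad/s): [2.39, 2.39, 3.01, 3.14, 3.14, 3.14].

### API

Orientations are given as a unit quaternion [x, y, z, w].
In Python, from bench import ctrl, vision gives the robot as it stands.
- The arm moves only by the tool arm_command, never from a script. Its argument "rows" is a list of rows, each a list of 3 entries, a list of its own where there are three numbers: the shift along the tool's x, y, z in m, then the turn, a rotation vector about the tool's x, y, z in rad, then the opening, from 0 (shut) to 1 (fully open). A call has 1 to 5 rows; each row shifts and turns the commanded pose from where the row before left it, along the tool's axes as they then stand; what a row does not reach is not made up. A row lasts 1/10 s, in which the tool goes at most 50 mm and 8.59 degrees, less where a joint would pass 70% of its speed; a pose out of reach is approached as far as the arm can. A call with a gripper value outside its range is refused whole. The fingers move at their own pace and stop on an object; "squeeze" is the grip in N (left out, the last holds). Time passes only in rows, so rows that do not move let the fingers close. It gives the time, the measured TCP pose, the force, the opening and the grip force at its end, in the units of the state.
- ctrl.sense(): the state, without advancing time (a new reading comes with each control period).
- vision.camera(name): name is "scene" or "top" or "wrist"; returns the picture (480x640x3 uint8, blue, green, red); there is no depth.
- vision.camera_info(name): a dict with "fx", "fy", "cx", "cy" (pixels), "extrinsics" (4x4, takes a point from camera to world coordinates). Camera axes: x right, y up, looking along -z (the intrinsics and any distortion apply to the point x, -y, -z); pixel columns grow to the right and rows downward; lengths in m; the calibration is good to about 2 mm. A picture is of the moment at which its call begins: read the wrist's pose just before it. camera_info takes no time and is no camera call; for the wrist camera it gives the pose at the moment of the call.
- ctrl.hand_in(): hands the job in; it is judged then, once.
The state is a dict: "time_s": time; "joint_positions": joint angles; "joint_velocities": joint speeds; "tau": joint torques, N m; "ee_pos": TCP position; "tool_rot": TCP orientation; "wrist_force": force on the tool from outside, world axes, zero at the start; "ft_torque": the same for the moment, N m; "finger_gap": finger opening in m; "grip_force": force on a finger pad.
Only numpy, scipy, OpenCV 4.12 (cv2) and the standard library are available. Lean on these libraries where they do the work, as an engineer would, in place of code of your own. Each camera call takes 0.05 s, during which the arm holds its last target. There are 200 camera calls.

### The job

Clear up after the water test: stand every sample jar upright on the low shelf in two neat straight rows, blue-capped ones on the blue stripe and orange-capped ones on the orange stripe, side by side with no more than a finger's width of gap between neighbours. Hang the emptied green carrier by its handle bar on the hook of the stand, level and still. Leave the wash bottle, the tip box and the beaker where they are.

Things in the scene. Friction and masses are not known exactly. Their poses are not given: they have to be found in the camera images.
- blue1: white sample jar with blue screw cap and blue label band, cylinder 50 mm wide and 40 mm high, 46 mm wide cap on top, 53 mm high in all; 140 g; origin at the centre of its underside, z up its axis. If present it starts inside the carrier, one jar in each compartment, standing on its 4 mm thick floor. May be absent
- blue2: white sample jar with blue screw cap and blue label band, cylinder 50 mm wide and 40 mm high, 46 mm wide cap on top, 53 mm high in all; 140 g; origin at the centre of its underside, z up its axis. If present it starts upright on the bench. May be absent
- blue3: white sample jar with blue screw cap and blue label band, cylinder 50 mm wide and 40 mm high, 46 mm wide cap on top, 53 mm high in all; 140 g; origin at the centre of its underside, z up its axis. If present it starts upright on the bench. May be absent
- orange1: white sample jar with orange screw cap and orange label band, cylinder 50 mm wide and 40 mm high, 46 mm wide cap on top, 53 mm high in all; 140 g; origin at the centre of its underside, z up its axis. If present it starts inside the carrier, one jar in each compartment, standing on its 4 mm thick floor. May be absent
- orange2: white sample jar with orange screw cap and orange label band, cylinder 50 mm wide and 40 mm high, 46 mm wide cap on top, 53 mm high in all; 140 g; origin at the centre of its underside, z up its axis. If present it starts upright on the bench. May be absent
- orange3: white sample jar with orange screw cap and orange label band, cylinder 50 mm wide and 40 mm high, 46 mm wide cap on top, 53 mm high in all; 140 g; origin at the centre of its underside, z up its axis. If present it starts upright on the bench. May be absent
- lane_blue: the blue row: flat grey strip 90 x 220 mm, 3 mm thick, fixed on the low white shelf (rim 13 mm above the strips, 65 mm or more off the stripes), with its blue stripe 30 mm wide along its middle; origin: centre of its underside (jars stand 3 mm higher, 43 mm above the bench); y along the row, x across it. Rows are parallel, 100 mm between centre lines; which is nearer the robot varies
- lane_orange: the orange row: flat grey strip 90 x 220 mm, 3 mm thick, fixed on the low white shelf (rim 13 mm above the strips, 65 mm or more off the stripes), with its orange stripe 30 mm wide along its middle; origin: centre of its underside (jars stand 3 mm higher, 43 mm above the bench); y along the row, x across it. Rows are parallel, 100 mm between centre lines; which is nearer the robot varies
- carrier: green open tray 166 (x) x 130 (y) x 24 mm, walls and floor 4 mm, halved by a wall at x = 0, compartment centres at x = +-54 mm; 320 g; origin: centre of underside, z up. Steel bail of 10 mm bar in its y-z plane: uprights at y = +-63 mm, bar along y with centre line 120 mm up. On the bar's middle a yellow grip block 12 (x) x 40 (y) mm, from 123 to 175 mm up
- carrier_bar (a point): middle of the carrier's handle bar (centre line of the 10 mm bar, under the grip block); this is what rests on the hook
- carrier_grip (a point): point on the carrier's grip block to hold it by, 17 mm below the block's top and 38 mm above the bar's centre line; the block is 12 mm thick along the carrier's x
- stand: fixed hook stand; origin on the bench below the hanging point; x along the hook, free end towards post. A 10 mm round peg runs level, centre line 225 mm above the bench, from the post at x = +125 mm (16 mm thick, 280 mm high, base plate 120 x 140 mm) to x = -22 mm, then turns up to a tip at x = -34 mm, its top 244 mm above the bench
- hook (a point): hanging point: on top of the level peg, 22 mm behind its upturned end; the underside of the carrier's bar should rest here, bar square across the peg, carrier's long side along the peg (there is room for half its length, 83 mm, before the post)
- wash_bottle: bystander: white wash bottle, 64 mm in diameter, 165 mm high with spout, origin at its underside
- tip_box: bystander: blue pipette tip box with clear lid, 85 x 120 x 67 mm, origin at its underside
- beaker: bystander: glass beaker, 70 mm in diameter, 85 mm high, origin at its underside
Mind the look-alikes: they are no part of the job. What is shaped like the blue3 but black is not meant. What is shaped like the orange3 but pink is not meant.

How it is judged:
At the end, for the whole second after the job is handed in: Every jar present upright (7 deg), still, on its own colour's strip: axis within 15 mm of the centre line and 100 mm of the strip's middle, a neighbour within 70 mm centre to centre. Carrier hangs still on the hook: bar within 50 mm of the hanging point, underside over 90 mm up, tilt under 20 deg (x of blue1 in the frame of lane_blue between -0.015 and 0.015 m and y of blue1 in the frame of lane_blue between -0.1 and 0.1 m and z of blue1 in the frame of lane_blue between -0.003 and 0.009 m and angle between each of blue1, blue2, blue3, orange1, orange2, orange3's own z axis and vertical below 0.12 rad and linear speed of each of blue1, blue2, blue3, orange1, orange2, orange3 below 0.02 m/s and (horizontal distance between blue1 and blue2 below 0.07 m or horizontal distance between blue1 and blue3 below 0.07 m) and x of blue2 in the frame of lane_blue between -0.015 and 0.015 m and y of blue2 in the frame of lane_blue between -0.1 and 0.1 m and z of blue2 in the frame of lane_blue between -0.003 and 0.009 m and (horizontal distance between blue2 and blue1 below 0.07 m or horizontal distance between blue2 and blue3 below 0.07 m) and x of blue3 in the frame of lane_blue between -0.015 and 0.015 m and y of blue3 in the frame of lane_blue between -0.1 and 0.1 m and z of blue3 in the frame of lane_blue between -0.003 and 0.009 m and (horizontal distance between blue3 and blue1 below 0.07 m or horizontal distance between blue3 and blue2 below 0.07 m) and x of orange1 in the frame of lane_orange between -0.015 and 0.015 m and y of orange1 in the frame of lane_orange between -0.1 and 0.1 m and z of orange1 in the frame of lane_orange between -0.003 and 0.009 m and (horizontal distance between orange1 and orange2 below 0.07 m or horizontal distance between orange1 and orange3 below 0.07 m) and x of orange2 in the frame of lane_orange between -0.015 and 0.015 m and y of orange2 in the frame of lane_orange between -0.1 and 0.1 m and z of orange2 in the frame of lane_orange between -0.003 and 0.009 m and (horizontal distance between orange2 and orange1 below 0.07 m or horizontal distance between orange2 and orange3 below 0.07 m) and x of orange3 in the frame of lane_orange between -0.015 and 0.015 m and y of orange3 in the frame of lane_orange between -0.1 and 0.1 m and z of orange3 in the frame of lane_orange between -0.003 and 0.009 m and (horizontal distance between orange3 and orange1 below 0.07 m or horizontal distance between orange3 and orange2 below 0.07 m) and contact force between carrier and stand above 0.8 N and height (world z) of carrier above 0.09 m and angle between carrier's own z axis and vertical below 0.35 rad and distance between carrier_bar and hook below 0.05 m and linear speed of carrier below 0.05 m/s); the robot touches nothing.
It fails at once if the wash bottle is shifted by more than 40 mm (distance of wash_bottle from where it was at the start of the episode above 0.04 m).
It fails at once if the tip box is shifted by more than 40 mm (distance of tip_box from where it was at the start of the episode above 0.04 m).
It fails at once if the beaker is shifted by more than 40 mm (distance of beaker from where it was at the start of the episode above 0.04 m).
Of blue1, blue2, blue3 only 2 to 3 are there at a start; the rules pass over those that are not, and their reading is None.
Of orange1, orange2, orange3 only 2 to 3 are there at a start; the rules pass over those that are not, and their reading is None.
At some moment in a run one of blue2, blue3, orange2, orange3 may be knocked a few centimetres aside while the robot is not near it.
It also fails if it takes over 210 s, if anything falls off the work surface, if the arm or the gripper's body presses on something with over 40 N, if the wrist force passes 120 N, or if a joint passes its speed limit or range.

## Working session

There is one attempt and no reset: what is moved stays moved. The work goes in short steps, Python scripts to look and compute and a tool call to move; the robot and the scene stay as the last step left them, time stands still between calls to the robot, and variables do not carry over. Pictures are saved under pics/ and viewed, at most 14 in all, crops included, and the job is handed in when it is done.

Besides the shell and the picture viewer there is one more tool, called after "Request:" as name([rows], argument=value, ...), one row to a line, values as JSON. arm_command: Moves the arm, as the interface text tells. Its arguments: {"type":"object","properties":{"rows":{"type":"array","items":{"type":"array"}},"squeeze":{"type":"number"}},"required":["rows"]}

```bash
mkdir -p pics; ls; python3 - <<'E'
from bench import ctrl, vision
import cv2, numpy as np
np.set_printoptions(precision=4,suppress=True)
s=ctrl.sense();print(s['time_s'],s['ee_pos'],s['tool_rot'],s['finger_gap'])
for n in('scene','top'):
    cv2.imwrite(f'pics/{n}0.png',vision.camera(n))
    i=vision.camera_info(n);print(n,{k:i[k] for k in i})
E
```

```text
pics
0.0 [0.1839 0.5705 0.2304] [ 0.1552  0.9879 -0.0009 -0.0001] 0.08564615386811678
scene {'fx': 591.3243213435519, 'fy': 591.3243213435519, 'cx': 321.159244096123, 'cy': 235.8249590661698, 'extrinsics': array([[-0.1542, -0.7819,  0.6041,  1.3812],
       [ 0.988 , -0.1185,  0.0988,  0.0637],
       [-0.0057,  0.6121,  0.7908,  1.1831],
       [ 0.    ,  0.    ,  0.    ,  1.    ]])}
top {'fx': 581.7227164261483, 'fy': 581.7227164261483, 'cx': 310.0979394574848, 'cy': 232.9149139858361, 'extrinsics': array([[ 0.0112,  0.9814, -0.1918,  0.3547],
       [-0.9998,  0.0081, -0.0169, -0.0747],
       [-0.015 ,  0.1919,  0.9813,  1.3497],
       [ 0.    ,  0.    ,  0.    ,  1.    ]])}
```

View pics/top0.png

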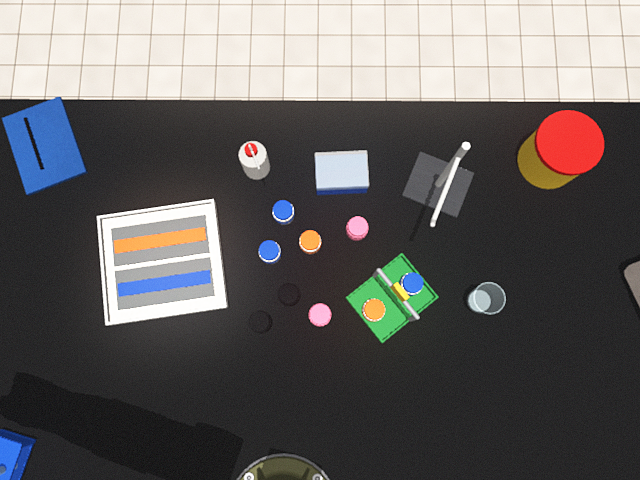

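View pics/scene0.png

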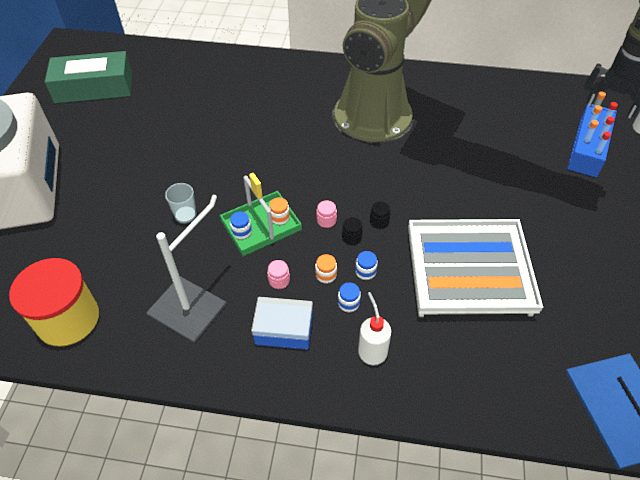

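The pictures show three blue caps (top px 283,211; 270,251; in carrier 412,283) and two orange caps (310,241; in carrier 374,310). The look-alikes, which I leave alone, are black (289,294; 260,321) and pink (357,228; 319,315). The shelf is at about (162,262), with orange on the far stripe. The hook runs from its tip at (433,224) to the post at (465,146).

```bash
cat > h.py <<'E'
from bench import ctrl, vision
import cv2, numpy as np
np.set_printoptions(precision=4,suppress=True)
def ray(i,u,v):
    E=np.array(i['extrinsics']);d=E[:3,:3]@np.array([(u-i['cx'])/i['fx'],-(v-i['cy'])/i['fy'],-1.]);return E[:3,3],d
def onz(i,u,v,z):
    o,d=ray(i,u,v);return o+d*(z-o[2])/d[2]
HSV={'blue':((105,150,90),(125,255,255)),'orange':((8,150,150),(20,255,255)),'green':((50,120,60),(75,255,255)),'yellow':((22,150,120),(32,255,255))}
def blobs(img,c,amin=60):
    m=cv2.inRange(cv2.cvtColor(img,cv2.COLOR_BGR2HSV),*HSV[c])
    cs,_=cv2.findContours(m,cv2.RETR_EXTERNAL,cv2.CHAIN_APPROX_NONE)
    return [c for c in cs if cv2.contourArea(c)>amin]
def local(p,s=None):
    "world vector from TCP to p in tool axes"
    from scipy.spatial.transform import Rotation as R
    s=s or ctrl.sense();return R.from_quat(s['tool_rot']).inv().apply(np.array(p)-s['ee_pos'])
E
python3 - <<'E'
from h import *
for n in('top','scene'):
    im=cv2.imread(f'pics/{n}0.png');i=vision.camera_info(n)
    for c in HSV:
        for b in blobs(im,c,25):
            (u,v),(w,h),a=cv2.minAreaRect(b)
            z={'green':.024,'yellow':.175}.get(c,.053)
            if max(w,h)>60 and c in('blue','orange'):z=.043
            box=np.array([onz(i,*p,z)[:2] for p in cv2.boxPoints(((u,v),(w,h),a))])
            e=box[1]-box[0],box[2]-box[1];e=max(e,key=np.linalg.norm)
            print(n,c,np.round([u,v,w,h]),onz(i,u,v,z)[:2],'long',np.linalg.norm(e),'yaw',np.degrees(np.arctan2(e[1],e[0])))
im=cv2.imread('pics/top0.png')
cv2.imwrite('pics/c1.png',np.hstack([cv2.resize(im[125:345,340:490],None,fx=2.6,fy=2.6,interpolation=2),cv2.resize(im[190:340,240:335],None,fx=3.8,fy=572/150,interpolation=2)]))
i=vision.camera_info('wrist');print(i)
E
```

```text
top blue [ 18. 454.  50.  35.] [0.1233 0.5654] long 0.10135443900209012 yaw -174.13348225700645
top blue [413. 282.  20.  20.] [ 0.4977 -0.2826] long 0.04456125574287844 yaw -27.208948251536366
top blue [164. 283.  12.  93.] [0.4922 0.2769] long 0.20943368646560062 yaw -80.96776772262827
top blue [268. 250.  19.  19.] [0.5692 0.0412] long 0.04353339515343003 yaw -178.7499410747705
top blue [282. 210.  19.  18.] [0.6623 0.0126] long 0.04470507693362036 yaw -178.996065763117
top blue [341. 191.   4.  49.] [ 0.7063 -0.1236] long 0.11324869186207563 yaw -86.77269999358926
top blue [ 43. 145.  83.  65.] [0.8174 0.5848] long 0.2123862542922392 yaw -157.11219818359234
top orange [374. 309.  19.  20.] [ 0.4384 -0.1954] long 0.04412254452668391 yaw -18.792937590766364
top orange [310. 240.  19.  17.] [ 0.593  -0.0512] long 0.04377644512363116 yaw -179.50676314386288
top orange [159. 240.  12.  91.] [0.5909 0.2931] long 0.2092822656207258 yaw -81.0134096000041
top green [421. 296.  24.  27.] [ 0.4704 -0.3042] long 0.06208580150555686 yaw -50.291134178635694
top green [379. 307.  59.  42.] [ 0.
[... 2231 characters left out ...]
9
scene green [261. 222.  47.  71.] [ 0.4741 -0.2388] long 0.19037192064805475 yaw 130.8686838229854
scene green [272. 197.  11.  17.] [ 0.3872 -0.2277] long 0.04896656926095202 yaw 140.8101159148755
scene yellow [ 66. 321.  47.  70.] [ 0.8915 -0.5209] long 0.12811591246002618 yaw 138.61448357125812
scene yellow [256. 185.  26.   9.] [ 0.4866 -0.235 ] long 0.0806058761285502 yaw 21.647821461618378
{'fx': 394.17439516118407, 'fy': 394.17439516118407, 'cx': 324.93957818818734, 'cy': 232.2053596314172, 'extrinsics': array([[ 0.3059, -0.9038, -0.2992,  0.1061],
       [ 0.9521,  0.2897,  0.0982,  0.5967],
       [-0.0021, -0.3149,  0.9491,  0.3726],
       [ 0.    ,  0.    ,  0.    ,  1.    ]])}
```

View pics/c1.png

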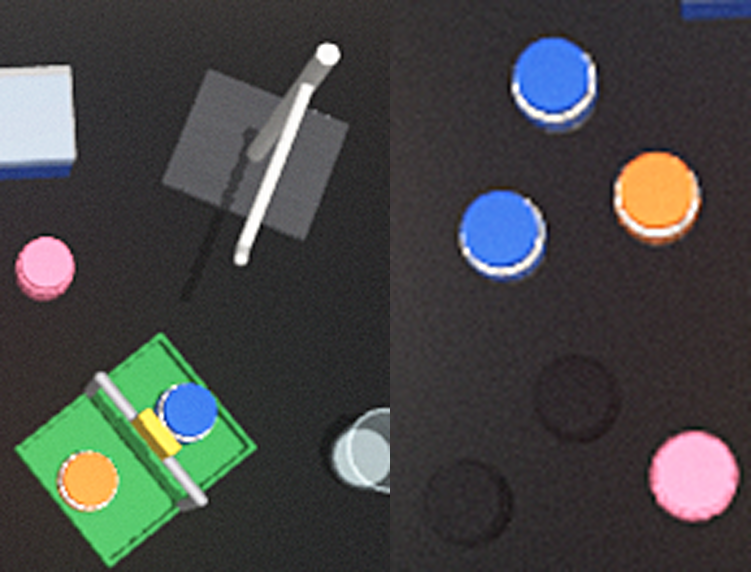

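Choice: for blue I take the blobs at (268,250), (282,210) and (413,282); for orange (310,240) and (374,309). The crop confirms the colours and the look-alikes. First I turn the tool into line with the lane (tool x along lane +y, tool y along lane +x).

Request:
arm_command([
  [[0,0,0],[0,0,0.14],1],
  [[0,0,0],[0,0,0.14],1],
  [[0,0,0],[0,0,0.14],1],
  [[0,0,0],[0,0,0.14],1],
  [[0,0,0],[0,0,0.14],1],
], squeeze=40)

```text
time_s: 0.6
ee_pos: [0.1839, 0.5707, 0.2308]
tool_rot: [0.487, 0.873, -0.001, 0.0]
wrist_force: [0.7, 0.1, -0.6]
finger_gap: 0.0855
grip_force: 0.0
```

Request:
arm_command([
  [[0,0,0],[0,0,0.14],1],
  [[0,0,0],[0,0,0.14],1],
  [[0,0,0],[0,0,0.12],1],
  [[0,0,0],[0,0,0],1],
])

```text
time_s: 1.0
ee_pos: [0.1839, 0.5708, 0.2308]
tool_rot: [0.649, 0.761, -0.0, 0.0]
wrist_force: [-0.4, -0.5, -0.6]
finger_gap: 0.0851
grip_force: 0.0
```

```bash
cat > look.py <<'E'
# refresh jar positions (both cams) and tool-axis deltas from TCP; args: z of cap top
from h import *
s=ctrl.sense();print('t',s['time_s'],s['ee_pos'],s['tool_rot'],'J',s['joint_positions'])
P={}
for n in('top','scene'):
    im=vision.camera(n);cv2.imwrite(f'pics/{n}_last.png',im);i=vision.camera_info(n)
    for c in('blue','orange'):
        for b in blobs(im,c,100):
            (u,v),(w,h),a=cv2.minAreaRect(b)
            if not(12<min(w,h) and max(w,h)<32):continue
            p=onz(i,u,v,.053)
            if p[1]>.17:p=onz(i,u,v,.096)
            if np.hypot(*p[:2]-[.467,-.24])<.08:p=onz(i,u,v,.057)
            if p[0]>.3:P.setdefault(c,[]).append((n,p))
for c in P:
    T=[p for n,p in P[c] if n=='top'];S=[p for n,p in P[c] if n=='scene']
    for p in T:
        q=[x for x in S if np.hypot(*(x-p)[:2])<.03]
        m=(p+q[0])/2 if q else p
        print(c,m[:2],'both' if q else 'top only','tool d',local(m,s)[:2])
    for p in S:
        if not any(np.hypot(*(x-p)[:2])<.03 for x in T):print(c,p[:2],'scene only','tool d',local(p,s)[:2])
E
python3 look.py; python3 - <<'E'
from h import *
s=ctrl.sense()
for n,p in dict(B_p60=(.4816,.3353),B_0=(.491,.276),B_m60=(.5004,.2167),O_p=(.5858,.3216),O_m=(.5952,.2624)).items(): print(n,local((*p,0),s))
im=cv2.imread('pics/top0.png');i=vision.camera_info('top')
tip=onz(i,433,224,.242);post=onz(i,465.5,146,.28);print('tip',tip,'post',post)
g=cv2.inRange(cv2.cvtColor(im,cv2.COLOR_BGR2HSV),(0,0,170),(180,40,255))[140:235,420:475]
ys,xs=np.nonzero(g);print(np.c_[xs+420,ys+140][::25].tolist())
E
```

```text
t 1.0 [0.1839 0.5708 0.2308] [ 0.6488  0.761  -0.0004  0.0002] J [ 1.259   0.3139 -0.0476  1.2102  0.      2.6711]
blue [ 0.4983 -0.2831] both tool d [-0.8927  0.1755]
blue [0.5702 0.0401] both tool d [-0.5849  0.2975]
blue [0.6638 0.0107] both tool d [-0.6287  0.3853]
orange [ 0.4393 -0.1972] both tool d [-0.7985  0.1308]
orange [ 0.5943 -0.0532] both tool d [-0.6809  0.3066]
B_p60 [-0.2803  0.2559  0.231 ]
B_0 [-0.3403  0.2556  0.2311]
B_m60 [-0.4003  0.2553  0.2311]
O_p [-0.3106  0.3565  0.231 ]
O_m [-0.3705  0.3562  0.2311]
tip [ 0.5909 -0.2939  0.242 ] post [ 0.7365 -0.3532  0.28  ]
[[463, 142], [465, 145], [465, 148], [460, 159], [455, 164], [456, 168], [452, 173], [448, 178], [449, 182], [444, 187], [445, 191], [441, 196], [442, 200], [438, 205], [439, 209], [436, 214], [434, 219], [434, 224]]
```

Request:
arm_command([
  [[-0.04,0.02,0],[0,0,0],1],
  [[-0.04,0.02,0],[0,0,0],1],
  [[-0.04,0.02,0],[0,0,0],1],
  [[-0.04,0.02,0],[0,0,0],1],
  [[-0.04,0.02,0],[0,0,0],1],
])

```text
time_s: 1.6
ee_pos: [0.3151, 0.3879, 0.2313]
tool_rot: [0.648, 0.762, 0.0, 0.0]
wrist_force: [1.6, 0.7, -0.6]
finger_gap: 0.0854
grip_force: 0.0
```

Request:
arm_command([
  [[-0.04,0.02,0],[0,0,0],1],
  [[-0.04,0.02,0],[0,0,0],1],
  [[-0.04,0.02,0],[0,0,0],1],
  [[-0.04,0.02,0],[0,0,0],1],
  [[-0.04,0.02,0],[0,0,0],1],
])

```text
time_s: 2.1
ee_pos: [0.4456, 0.2062, 0.2315]
tool_rot: [0.648, 0.762, 0.0, 0.0]
wrist_force: [1.1, 1.3, -0.4]
finger_gap: 0.0853
grip_force: 0.0
```

Request:
arm_command([
  [[-0.04,0.02,0.02],[0,0,0],1],
  [[-0.04,0.02,0.02],[0,0,0],1],
  [[-0.04,0.02,0.02],[0,0,0],1],
  [[-0.04,0.02,0.02],[0,0,0],1],
  [[-0.025,0.0175,0.02],[0,0,0],1],
])

```text
time_s: 2.6
ee_pos: [0.5716, 0.0378, 0.1305]
tool_rot: [0.649, 0.761, -0.0, 0.0]
wrist_force: [0.2, 0.5, -0.2]
finger_gap: 0.0855
grip_force: 0.0
```

Request:
arm_command([
  [[0.002,-0.001,0.03],[0,0,0],1],
  [[0,0,0.03],[0,0,0],1],
  [[0,0,0.03],[0,0,0],1],
  [[0,0,0.02],[0,0,0],1],
  [[0,0,0.008],[0,0,0],1],
])

```text
time_s: 3.1
ee_pos: [0.5672, 0.0422, 0.011]
tool_rot: [0.648, 0.762, -0.001, -0.001]
wrist_force: [0.5, -0.1, 0.5]
finger_gap: 0.0851
grip_force: 0.0
```

Request:
arm_command([
  [[0,0,0],[0,0,0],0],
  [[0,0,0],[0,0,0],0],
  [[0,0,0],[0,0,0],0],
  [[0,0,0],[0,0,0],0],
  [[0,0,0],[0,0,0],0],
], squeeze=40)

```text
time_s: 3.6
ee_pos: [0.5706, 0.0425, 0.0149]
tool_rot: [0.649, 0.761, 0.001, 0.001]
wrist_force: [-0.6, 0.1, 6.6]
finger_gap: 0.0485
grip_force: 42.0
```

Request:
arm_command([
  [[0,0,-0.02],[0,0,0],0],
  [[0,0,-0.03],[0,0,0],0],
  [[0,0,-0.04],[0,0,0],0],
  [[0,0,-0.03],[0,0,0],0],
])

```text
time_s: 4.0
ee_pos: [0.5695, 0.0424, 0.1357]
tool_rot: [0.649, 0.761, 0.001, 0.001]
wrist_force: [1.5, 0.5, -1.5]
finger_gap: 0.0491
grip_force: 41.7
```

Request:
arm_command([
  [[0.038,-0.005,0],[0,0,0],0],
  [[0.038,-0.005,0],[0,0,0],0],
  [[0.038,-0.005,0],[0,0,0],0],
  [[0.038,-0.005,0],[0,0,0],0],
  [[0.038,-0.005,0],[0,0,0],0],
])

```text
time_s: 4.5
ee_pos: [0.5138, 0.2273, 0.1337]
tool_rot: [0.649, 0.761, 0.0, 0.0]
wrist_force: [0.4, 0.2, -1.5]
finger_gap: 0.0489
grip_force: 41.8
```

Request:
arm_command([
  [[0.038,-0.005,0],[0,0,0],0],
  [[0.038,-0.005,0],[0,0,0],0],
  [[0.037,-0.005,0],[0,0,0],0],
  [[0,0,0],[0,0,0],0],
])

```text
time_s: 4.9
ee_pos: [0.4804, 0.3394, 0.1336]
tool_rot: [0.647, 0.763, 0.001, -0.001]
wrist_force: [-0.2, -0.5, -1.1]
finger_gap: 0.0487
grip_force: 41.8
```

Request:
arm_command([
  [[-0.004,0,0.03],[0,0,0],0],
  [[0,0,0.025],[0,0,0],0],
  [[0,0,0.015],[0,0,0],0],
  [[0,0,0.004],[0,0,0],0],
  [[0,0,0],[0,0,0],0],
])

```text
time_s: 5.4
ee_pos: [0.4819, 0.3304, 0.0592]
tool_rot: [0.649, 0.761, -0.001, -0.0]
wrist_force: [-0.1, 0.5, -1.8]
finger_gap: 0.0488
grip_force: 41.7
```

Request:
arm_command([
  [[0.002,0,0.002],[0,0,0],0],
  [[0,0,0],[0,0,0],0.5],
  [[0,0,0],[0,0,0],1],
  [[0,0,0],[0,0,0],1],
  [[0,0,0],[0,0,0],1],
])

```text
time_s: 5.9
ee_pos: [0.4822, 0.3334, 0.0576]
tool_rot: [0.649, 0.761, 0.0, 0.0]
wrist_force: [-0.4, 0.5, -0.6]
finger_gap: 0.0853
grip_force: 0.0
```

Request:
arm_command([
  [[0,0,-0.02],[0,0,0],1],
  [[0,0,-0.04],[0,0,0],1],
  [[0,0,-0.04],[0,0,0],1],
  [[-0.04,0.025,0],[0,0,0],1],
  [[-0.04,0.025,0],[0,0,0],1],
])

```text
time_s: 6.4
ee_pos: [0.5454, 0.263, 0.1597]
tool_rot: [0.647, 0.762, 0.002, 0.001]
wrist_force: [0.4, 0.6, -0.9]
finger_gap: 0.0854
grip_force: 0.0
```

Request:
arm_command([
  [[-0.04,0.025,0],[0,0,0],1],
  [[-0.04,0.025,0],[0,0,0],1],
  [[-0.04,0.02,0],[0,0,0],1],
  [[-0.04,0.01,0],[0,0,0],1],
  [[0,0,0],[0,0,0],1],
])

```text
time_s: 6.9
ee_pos: [0.6503, 0.112, 0.1571]
tool_rot: [0.651, 0.759, -0.0, 0.001]
wrist_force: [0.7, 1.0, 0.8]
finger_gap: 0.0851
grip_force: 0.0
```

```bash
python3 look.py
```

```text
t 6.9 [0.6503 0.112  0.1571] [ 0.6509  0.7592 -0.0004  0.0009] J [ 0.1715  0.4603 -0.0048  1.1051 -0.0019  1.589 ]
blue [ 0.4983 -0.2831] both tool d [-0.367  -0.2106]
blue [0.6638 0.0107] both tool d [-0.1019 -0.0023]
blue [0.488  0.3282] scene only tool d [ 0.2385 -0.1275]
orange [ 0.4393 -0.1972] both tool d [-0.2732 -0.2558]
orange [0.5694 0.3534] top only tool d [ 0.2511 -0.0432]
orange [ 0.5943 -0.0532] both tool d [-0.1545 -0.0806]
```

Request:
arm_command([
  [[-0.04,-0.001,0],[0,0,0],1],
  [[-0.04,-0.001,0],[0,0,0],1],
  [[-0.02,0,0.02],[0,0,0],1],
  [[0,0,0.04],[0,0,0],1],
  [[0,0,0],[0,0,0],1],
])

```text
time_s: 7.5
ee_pos: [0.6578, 0.0186, 0.0924]
tool_rot: [0.648, 0.761, -0.003, -0.003]
wrist_force: [-1.0, -0.1, -0.0]
finger_gap: 0.085
grip_force: 0.0
```

Request:
arm_command([
  [[-0.006,0.003,0.02],[0,0,0],1],
  [[0,0,0.02],[0,0,0],1],
  [[0,0,0.02],[0,0,0],1],
  [[0,0,0.014],[0,0,0],1],
  [[0,0,0],[0,0,0],1],
])

```text
time_s: 8.0
ee_pos: [0.6645, 0.0137, 0.0221]
tool_rot: [0.648, 0.762, -0.001, -0.001]
wrist_force: [-0.3, -0.4, 0.0]
finger_gap: 0.0852
grip_force: 0.0
```

Request:
arm_command([
  [[0,0,0],[0,0,0],0],
  [[0,0,0],[0,0,0],0],
  [[0,0,0],[0,0,0],0],
  [[0,0,0],[0,0,0],0],
  [[0,0,0],[0,0,0],0],
])

```text
time_s: 8.5
ee_pos: [0.6671, 0.0125, 0.0251]
tool_rot: [0.649, 0.761, 0.001, 0.001]
wrist_force: [-0.6, 0.9, 6.2]
finger_gap: 0.0486
grip_force: 41.2
```

Request:
arm_command([
  [[0,0,-0.02],[0,0,0],0],
  [[0,0,-0.03],[0,0,0],0],
  [[0,0,-0.04],[0,0,0],0],
  [[0,0,-0.03],[0,0,0],0],
  [[0.02,-0.015,0],[0,0,0],0],
])

```text
time_s: 9.0
ee_pos: [0.6533, 0.0283, 0.1493]
tool_rot: [0.65, 0.76, 0.003, 0.004]
wrist_force: [0.3, 1.1, -0.7]
finger_gap: 0.0485
grip_force: 42.0
```

Request:
arm_command([
  [[0.04,-0.02,0],[0,0,0],0],
  [[0.04,-0.02,0],[0,0,0],0],
  [[0.04,-0.02,0],[0,0,0],0],
  [[0.04,-0.02,0],[0,0,0],0],
  [[0.04,-0.02,0],[0,0,0],0],
])

```text
time_s: 9.5
ee_pos: [0.5167, 0.2125, 0.1438]
tool_rot: [0.649, 0.761, 0.0, 0.0]
wrist_force: [0.6, -0.0, -1.2]
finger_gap: 0.0483
grip_force: 42.0
```

Request:
arm_command([
  [[0.04,-0.015,0],[0,0,0],0],
  [[0.02,-0.003,0],[0,0,0],0],
  [[0,0,0],[0,0,0],0],
  [[0,0,0],[0,0,0],0],
])

```text
time_s: 9.9
ee_pos: [0.4905, 0.2679, 0.1436]
tool_rot: [0.648, 0.761, 0.0, 0.0]
wrist_force: [-0.1, -0.1, -1.2]
finger_gap: 0.0479
grip_force: 42.0
```

Request:
arm_command([
  [[0,0,0.03],[0,0,0],0],
  [[0,0,0.025],[0,0,0],0],
  [[0,0,0.015],[0,0,0],0],
  [[0,0,0.004],[0,0,0],0],
  [[0,0,0.002],[0,0,0],0],
])

```text
time_s: 10.4
ee_pos: [0.4899, 0.2658, 0.068]
tool_rot: [0.649, 0.76, -0.001, -0.0]
wrist_force: [-10.1, -7.0, 21.5]
finger_gap: 0.0485
grip_force: 44.0
```

Request:
arm_command([
  [[0,0,0],[0,0,0],0],
  [[0,0,0],[0,0,0],0],
  [[0,0,0.002],[0,0,0],0],
])

```text
time_s: 10.7
ee_pos: [0.4915, 0.2671, 0.0679]
tool_rot: [0.649, 0.761, 0.001, 0.001]
wrist_force: [-10.1, -6.9, 36.1]
finger_gap: 0.0482
grip_force: 45.2
```

Request:
arm_command([
  [[0,0,-0.003],[0,0,0],0],
  [[0,0,0],[0,0,0],0.5],
  [[0,0,0],[0,0,0],1],
  [[0,0,0],[0,0,0],1],
  [[0,0,0],[0,0,0],1],
])

```text
time_s: 11.2
ee_pos: [0.4904, 0.2677, 0.0681]
tool_rot: [0.649, 0.761, -0.0, -0.0]
wrist_force: [0.2, 0.1, 0.4]
finger_gap: 0.0854
grip_force: 0.0
```

Request:
arm_command([
  [[0,0,-0.02],[0,0,0],1],
  [[0,0,-0.04],[0,0,0],1],
  [[0,0,-0.04],[0,0,0],1],
  [[-0.03,0,0],[0,0,0],1],
  [[-0.04,0,0],[0,0,0],1],
])

```text
time_s: 11.7
ee_pos: [0.5028, 0.1997, 0.17]
tool_rot: [0.647, 0.762, 0.002, 0.001]
wrist_force: [0.4, -0.6, 0.5]
finger_gap: 0.0853
grip_force: 0.0
```

Request:
arm_command([
  [[-0.04,0,0],[0,0,0],1],
  [[-0.04,0.01,0],[0,0,0],1],
  [[-0.04,0.02,0],[0,0,0],1],
  [[-0.03,0.01,0],[0,0,0],1],
  [[0,0,0],[0,0,0],1],
])

```text
time_s: 12.2
ee_pos: [0.5665, 0.0536, 0.1681]
tool_rot: [0.65, 0.76, -0.0, 0.001]
wrist_force: [0.5, 1.4, 0.3]
finger_gap: 0.0852
grip_force: 0.0
```

```bash
python3 look.py
```

```text
t 12.2 [0.5665 0.0536 0.1681] [ 0.6504  0.7596 -0.0001  0.0007] J [ 0.095   0.2876 -0.229   1.0534 -0.0012  1.5113]
blue [0.4847 0.3322] both tool d [ 0.2879 -0.038 ]
blue [ 0.4983 -0.2831] both tool d [-0.322  -0.1193]
blue [0.4937 0.2684] both tool d [ 0.2236 -0.0389]
orange [ 0.4393 -0.1972] both tool d [-0.2281 -0.1643]
orange [ 0.5943 -0.0532] both tool d [-0.1097  0.011 ]
```

Request:
arm_command([
  [[-0.04,0.004,0],[0,0,0],1],
  [[-0.04,0.004,0],[0,0,0],1],
  [[-0.03,0.003,0.03],[0,0,0],1],
  [[0,0,0.03],[0,0,0],1],
  [[0,0,0],[0,0,0],1],
])

```text
time_s: 12.8
ee_pos: [0.5894, -0.0492, 0.1043]
tool_rot: [0.649, 0.761, -0.002, -0.003]
wrist_force: [-0.8, -1.0, -0.3]
finger_gap: 0.0854
grip_force: 0.0
```

Request:
arm_command([
  [[0,0,0.01],[0,0,0],1],
  [[0,0,0],[0,0,0],1],
])

```text
time_s: 13.0
ee_pos: [0.5928, -0.0488, 0.0984]
tool_rot: [0.648, 0.762, -0.0, -0.0]
wrist_force: [-0.0, -0.3, 0.0]
finger_gap: 0.0856
grip_force: 0.0
```

Request:
arm_command([
  [[-0.005,0.001,0.02],[0,0,0],1],
  [[0,0,0.02],[0,0,0],1],
  [[0,0,0.02],[0,0,0],1],
  [[0,0,0.016],[0,0,0],1],
  [[0,0,0],[0,0,0],1],
])

```text
time_s: 13.5
ee_pos: [0.5939, -0.0538, 0.0215]
tool_rot: [0.648, 0.761, -0.001, -0.001]
wrist_force: [-0.1, -0.5, 0.7]
finger_gap: 0.0855
grip_force: 0.0
```

Request:
arm_command([
  [[0,0,0],[0,0,0],0],
  [[0,0,0],[0,0,0],0],
  [[0,0,0],[0,0,0],0],
  [[0,0,0],[0,0,0],0],
  [[0,0,0],[0,0,0],0],
])

```text
time_s: 14.0
ee_pos: [0.596, -0.0547, 0.0242]
tool_rot: [0.649, 0.761, 0.001, 0.001]
wrist_force: [-0.9, 0.5, 6.0]
finger_gap: 0.0482
grip_force: 40.5
```

Request:
arm_command([
  [[0,0,-0.02],[0,0,0],0],
  [[0,0,-0.03],[0,0,0],0],
  [[0,0,-0.04],[0,0,0],0],
  [[0,0,-0.03],[0,0,0],0],
  [[0.02,0,0],[0,0,0],0],
])

```text
time_s: 14.5
ee_pos: [0.5957, -0.0368, 0.1483]
tool_rot: [0.65, 0.76, 0.003, 0.004]
wrist_force: [0.6, 0.5, -1.2]
finger_gap: 0.0483
grip_force: 42.1
```

Request:
arm_command([
  [[0.04,0.005,0],[0,0,0],0],
  [[0.04,0.005,0],[0,0,0],0],
  [[0.04,0.005,0],[0,0,0],0],
  [[0.04,0.005,0],[0,0,0],0],
  [[0.04,0.005,0],[0,0,0],0],
])

```text
time_s: 15.0
ee_pos: [0.5847, 0.168, 0.1432]
tool_rot: [0.649, 0.761, 0.001, 0.0]
wrist_force: [0.5, -0.2, -0.6]
finger_gap: 0.0483
grip_force: 42.1
```

Request:
arm_command([
  [[0.04,0.005,0],[0,0,0],0],
  [[0.04,0.005,0],[0,0,0],0],
  [[0.04,0.005,0],[0,0,0],0],
  [[0.03,0.005,0],[0,0,0],0],
  [[0,0,0],[0,0,0],0],
])

```text
time_s: 15.5
ee_pos: [0.5805, 0.322, 0.1428]
tool_rot: [0.647, 0.762, 0.001, -0.0]
wrist_force: [1.7, -0.4, -0.9]
finger_gap: 0.0485
grip_force: 42.1
```

Request:
arm_command([
  [[0,0,0],[0,0,0],0],
  [[0,0,0],[0,0,0],0],
])

```text
time_s: 15.7
ee_pos: [0.5807, 0.3167, 0.1425]
tool_rot: [0.649, 0.761, -0.0, 0.0]
wrist_force: [0.9, -0.7, -1.4]
finger_gap: 0.0482
grip_force: 42.1
```

Request:
arm_command([
  [[0.004,0.005,0.03],[0,0,0],0],
  [[0,0,0.025],[0,0,0],0],
  [[0,0,0.015],[0,0,0],0],
  [[0,0,0.005],[0,0,0],0],
  [[0,0,0],[0,0,0],0],
])

```text
time_s: 16.2
ee_pos: [0.5849, 0.3212, 0.0679]
tool_rot: [0.649, 0.761, -0.0, -0.0]
wrist_force: [-0.0, 0.4, -1.5]
finger_gap: 0.0483
grip_force: 42.0
```

Request:
arm_command([
  [[0,0,0],[0,0,0],0],
  [[0,0,0],[0,0,0],0.5],
  [[0,0,0],[0,0,0],1],
  [[0,0,0],[0,0,0],1],
  [[0,0,0],[0,0,0],1],
])

```text
time_s: 16.7
ee_pos: [0.5852, 0.3226, 0.0676]
tool_rot: [0.649, 0.761, 0.0, 0.0]
wrist_force: [-0.4, 0.2, -0.8]
finger_gap: 0.0854
grip_force: 0.0
```

Request:
arm_command([
  [[0,0,-0.02],[0,0,0],1],
  [[0,0,-0.04],[0,0,0],1],
  [[0,0,-0.04],[0,0,0],1],
  [[0,0,-0.04],[0,0,0],1],
  [[0,0,-0.02],[0,0,0],1],
])

```text
time_s: 17.2
ee_pos: [0.5864, 0.3232, 0.2319]
tool_rot: [0.649, 0.761, 0.003, 0.001]
wrist_force: [1.4, 0.8, 0.1]
finger_gap: 0.0856
grip_force: 0.0
```

Request:
arm_command([
  [[-0.04,-0.018,0],[0,0,0],1],
  [[-0.04,-0.018,0],[0,0,0],1],
  [[-0.04,-0.018,0],[0,0,0],1],
  [[-0.04,-0.018,0],[0,0,0],1],
  [[-0.04,-0.018,0],[0,0,0],1],
])

```text
time_s: 17.7
ee_pos: [0.5272, 0.1093, 0.2275]
tool_rot: [0.649, 0.761, 0.0, 0.0]
wrist_force: [0.4, 0.0, 0.6]
finger_gap: 0.0849
grip_force: 0.0
```

Request:
arm_command([
  [[-0.04,-0.018,0],[0,0,0],1],
  [[-0.04,-0.018,0],[0,0,0],1],
  [[-0.04,-0.018,0],[0,0,0],1],
  [[-0.04,-0.018,0],[0,0,0],1],
  [[-0.04,-0.018,0],[0,0,0],1],
])

```text
time_s: 18.2
ee_pos: [0.47, -0.1026, 0.2277]
tool_rot: [0.649, 0.761, 0.0, 0.0]
wrist_force: [0.8, -0.1, 0.0]
finger_gap: 0.0854
grip_force: 0.0
```

Request:
arm_command([
  [[-0.04,-0.018,0],[0,0,0],1],
  [[0,0,0],[0,0,-0.14],1],
  [[0,0,0],[0,0,-0.14],1],
  [[0,0,0],[0,0,-0.14],1],
  [[0,0,0],[0,0,-0.09],1],
])

```text
time_s: 18.7
ee_pos: [0.4591, -0.1436, 0.2275]
tool_rot: [0.434, 0.901, 0.0, 0.0]
wrist_force: [0.1, 0.9, -0.3]
finger_gap: 0.0854
grip_force: 0.0
```

Request:
arm_command([
  [[0,0,0],[0,0,0],1],
  [[0,0,0],[0,0,0],1],
])

```text
time_s: 18.9
ee_pos: [0.4592, -0.1434, 0.2274]
tool_rot: [0.437, 0.9, 0.0, 0.0]
wrist_force: [0.0, 0.5, -0.1]
finger_gap: 0.0853
grip_force: 0.0
```

```bash
python3 look.py; python3 -c "
from h import *
cv2.imwrite('pics/w1.png',vision.camera('wrist'))"
```

```text
t 18.9 [ 0.4592 -0.1434  0.2274] [0.4367 0.8996 0.     0.0001] J [-0.3026  0.0918 -0.3308  1.1479 -0.      0.6013]
blue [0.4847 0.3322] both tool d [0.3579 0.3142]
blue [0.4937 0.2668] both tool d [0.301  0.2808]
blue [ 0.4993 -0.2842] scene only tool d [-0.1354 -0.0556]
orange [0.5897 0.321 ] scene only tool d [0.2842 0.3897]
orange [ 0.4405 -0.1993] scene only tool d [-0.0324 -0.0493]
```

View pics/w1.png

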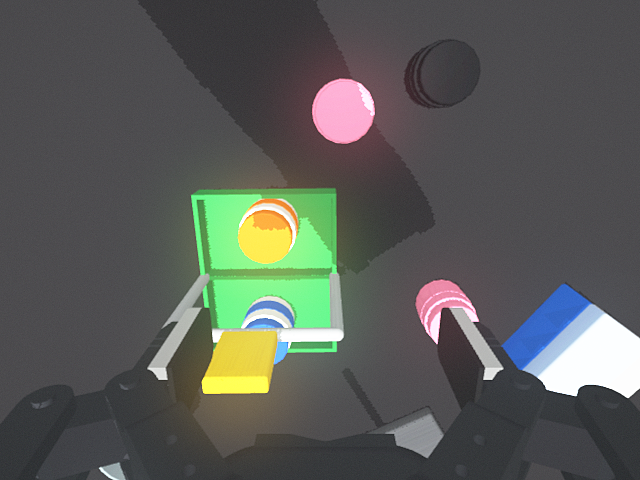

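The wrist view shows the carrier squared to the tool. The orange cap is at (266,238), the bar at row 335, and the far tray rim runs (192,195)–(336,190).

```bash
python3 - <<'E'
from h import *
s=ctrl.sense();i=vision.camera_info('wrist')
im=cv2.imread('pics/w1.png')
for b in blobs(im,'green',1000)+blobs(im,'yellow',500):
    print(cv2.boundingRect(b))
for n,(u,v,z) in dict(cap=(267,238,.057),r1=(192,192,.024),r2=(336,189,.024),f1=(338,351,.024),bR=(340,335,.12)).items():
    p=onz(i,u,v,z);print(n,p,local(p,s))
E
```

```text
(191, 189, 146, 139)
(201, 331, 76, 63)
(238, 215, 53, 48)
cap [ 0.4375 -0.1944  0.057 ] [-0.0266 -0.0486  0.1704]
r1 [ 0.3626 -0.2128  0.024 ] [ 0.0053 -0.1188  0.2034]
r2 [ 0.4618 -0.1309  0.024 ] [0.0082 0.0098 0.2034]
f1 [ 0.5694 -0.2613  0.024 ] [-0.1609  0.0135  0.2034]
bR [ 0.5172 -0.199   0.12  ] [-0.0796  0.0111  0.1074]
```

Request:
arm_command([
  [[-0.012,-0.025,0],[0,0,-0.02],1],
  [[-0.011,-0.024,0],[0,0,0],1],
  [[0,0,0.03],[0,0,0],1],
  [[0,0,0.02],[0,0,0],1],
  [[0,0,0],[0,0,0],1],
])

```text
time_s: 19.55
ee_pos: [0.4334, -0.1914, 0.1749]
tool_rot: [0.427, 0.904, -0.0, -0.002]
wrist_force: [-1.0, 1.0, -0.2]
finger_gap: 0.0853
grip_force: 0.0
```

Request:
arm_command([
  [[0,0,0],[0,0,0],1],
  [[0,0,0],[0,0,0],1],
])

```text
time_s: 19.75
ee_pos: [0.4363, -0.1922, 0.1785]
tool_rot: [0.427, 0.904, 0.0, 0.001]
wrist_force: [0.2, -0.1, 0.2]
finger_gap: 0.0852
grip_force: 0.0
```

Request:
arm_command([
  [[0,0,0.03],[0,0,0],1],
  [[0,0,0.03],[0,0,0],1],
  [[0,0,0.03],[0,0,0],1],
  [[0,0,0.02],[0,0,0],1],
  [[0,0,0],[0,0,0],1],
])

```text
time_s: 20.25
ee_pos: [0.4343, -0.1913, 0.0659]
tool_rot: [0.427, 0.904, -0.0, -0.002]
wrist_force: [-0.9, 0.4, -0.7]
finger_gap: 0.0854
grip_force: 0.0
```

Request:
arm_command([
  [[0,0,0.02],[0,0,0],1],
  [[0,0,0.02],[0,0,0],1],
  [[0,0,0.003],[0,0,0],1],
  [[0,0,0],[0,0,0],1],
])

```text
time_s: 20.65
ee_pos: [0.4361, -0.1922, 0.0253]
tool_rot: [0.427, 0.904, 0.0, 0.0]
wrist_force: [-0.1, 0.3, -0.0]
finger_gap: 0.0854
grip_force: 0.0
```

Request:
arm_command([
  [[0,0,0],[0,0,0],0],
  [[0,0,0],[0,0,0],0],
  [[0,0,0],[0,0,0],0],
  [[0,0,0],[0,0,0],0],
  [[0,0,0],[0,0,0],0],
])

```text
time_s: 21.15
ee_pos: [0.4363, -0.1925, 0.0256]
tool_rot: [0.427, 0.904, -0.0, 0.001]
wrist_force: [-1.4, 0.9, 7.7]
finger_gap: 0.0488
grip_force: 40.2
```

Request:
arm_command([
  [[0,0,-0.01],[0,0,0],0],
  [[0,0,-0.03],[0,0,0],0],
  [[0,0,-0.04],[0,0,0],0],
  [[0,0,-0.04],[0,0,0],0],
  [[0,0,-0.02],[0,0,0],0],
])

```text
time_s: 21.65
ee_pos: [0.4369, -0.1927, 0.1685]
tool_rot: [0.427, 0.904, 0.0, 0.002]
wrist_force: [1.0, -0.4, -2.1]
finger_gap: 0.0485
grip_force: 42.0
```

Request:
arm_command([
  [[0.03,0,0],[0,0,0],0],
  [[0,0,0],[0,0,0.14],0],
  [[0,0,0],[0,0,0.14],0],
  [[0,0,0],[0,0,0.14],0],
  [[0,0,0],[0,0,0.11],0],
])

```text
time_s: 22.15
ee_pos: [0.4162, -0.1688, 0.1651]
tool_rot: [0.651, 0.759, 0.0, 0.0]
wrist_force: [0.5, -0.1, -0.9]
finger_gap: 0.0482
grip_force: 42.1
```

Request:
arm_command([
  [[0.035,0.02,0],[0,0,0],0],
  [[0.035,0.02,0],[0,0,0],0],
  [[0.035,0.02,0],[0,0,0],0],
  [[0.035,0.02,0],[0,0,0],0],
  [[0.035,0.02,0],[0,0,0],0],
])

```text
time_s: 22.65
ee_pos: [0.4877, 0.0213, 0.1651]
tool_rot: [0.649, 0.761, 0.0, 0.0]
wrist_force: [0.7, -1.0, -1.0]
finger_gap: 0.0479
grip_force: 42.1
```

Request:
arm_command([
  [[0.035,0.02,0],[0,0,0],0],
  [[0.035,0.02,0],[0,0,0],0],
  [[0.035,0.02,0],[0,0,0],0],
  [[0.035,0.02,0],[0,0,0],0],
  [[0,0,0],[0,0,0],0],
])

```text
time_s: 23.15
ee_pos: [0.5457, 0.175, 0.1649]
tool_rot: [0.647, 0.763, 0.001, -0.0]
wrist_force: [-0.3, -0.9, -1.6]
finger_gap: 0.0484
grip_force: 42.1
```

Request:
arm_command([
  [[0,0,0],[0,0,0],0],
  [[0,0,0],[0,0,0],0],
])

```text
time_s: 23.35
ee_pos: [0.5436, 0.1698, 0.1645]
tool_rot: [0.649, 0.761, -0.0, -0.0]
wrist_force: [-0.4, 0.3, -1.7]
finger_gap: 0.0488
grip_force: 42.1
```

```bash
python3 look.py; python3 -c "
from h import *
print(local((.5945,.265,.0685)))"
```

```text
t 23.35 [0.5436 0.1698 0.1645] [ 0.6489  0.7609 -0.0004 -0.0001] J [ 0.303   0.2922 -0.2314  1.048  -0.0003  1.7152]
blue [ 0.4982 -0.2822] both tool d [-0.4391 -0.1161]
blue [0.4986 0.1845] top only tool d [ 0.0217 -0.0421]
blue [0.488  0.3282] scene only tool d [ 0.1652 -0.0299]
blue [0.4966 0.2633] scene only tool d [ 0.0998 -0.0316]
orange [0.5897 0.321 ] scene only tool d [0.142  0.0694]
[0.0865 0.0651 0.096 ]
```

Request:
arm_command([
  [[0.03,0.02,0],[0,0,0],0],
  [[0.03,0.025,0],[0,0,0],0],
  [[0.026,0.02,0],[0,0,0],0],
  [[0,0,0.02],[0,0,0],0],
  [[0,0,0.02],[0,0,0],0],
])

```text
time_s: 23.95
ee_pos: [0.5958, 0.2659, 0.1245]
tool_rot: [0.649, 0.761, 0.001, 0.0]
wrist_force: [-0.6, -0.4, -1.4]
finger_gap: 0.0487
grip_force: 42.2
```

Request:
arm_command([
  [[0,0,0],[0,0,0],0],
  [[0,0,0],[0,0,0],0],
])

```text
time_s: 24.15
ee_pos: [0.5945, 0.2648, 0.1244]
tool_rot: [0.649, 0.761, -0.001, -0.0]
wrist_force: [0.2, -0.9, -0.4]
finger_gap: 0.0485
grip_force: 42.2
```

Exactly at the target, so I lower by 59 mm, release and rise.

Request:
arm_command([
  [[0,0,0.025],[0,0,0],0],
  [[0,0,0.02],[0,0,0],0],
  [[0,0,0.01],[0,0,0],0],
  [[0,0,0.003],[0,0,0],0],
  [[0,0,0],[0,0,0],0],
])

```text
time_s: 24.65
ee_pos: [0.5952, 0.2657, 0.0671]
tool_rot: [0.649, 0.761, 0.0, 0.0]
wrist_force: [-0.3, -0.5, -0.3]
finger_gap: 0.0486
grip_force: 42.2
```

Request:
arm_command([
  [[0,0,0.001],[0,0,0],0],
  [[0,0,0],[0,0,0],0.5],
  [[0,0,0],[0,0,0],1],
  [[0,0,0],[0,0,0],1],
  [[0,0,0],[0,0,0],1],
])

```text
time_s: 25.15
ee_pos: [0.595, 0.266, 0.0657]
tool_rot: [0.649, 0.761, 0.0, 0.0]
wrist_force: [0.1, -0.4, -0.3]
finger_gap: 0.0855
grip_force: 0.0
```

Request:
arm_command([
  [[0,0,-0.02],[0,0,0],1],
  [[0,0,-0.04],[0,0,0],1],
  [[0,0,-0.04],[0,0,0],1],
  [[0,0,-0.04],[0,0,0],1],
  [[0,0,-0.025],[0,0,0],1],
])

```text
time_s: 25.65
ee_pos: [0.5958, 0.2663, 0.2341]
tool_rot: [0.649, 0.761, 0.002, 0.001]
wrist_force: [-0.4, 0.1, -0.2]
finger_gap: 0.0854
grip_force: 0.0
```

Request:
arm_command([
  [[-0.037,-0.018,0],[0,0,0],1],
  [[-0.037,-0.018,0],[0,0,0],1],
  [[-0.037,-0.018,0],[0,0,0],1],
  [[-0.037,-0.018,0],[0,0,0],1],
  [[-0.037,-0.018,0],[0,0,0],1],
])

```text
time_s: 26.15
ee_pos: [0.5346, 0.0676, 0.2306]
tool_rot: [0.649, 0.761, 0.0, 0.0]
wrist_force: [0.5, 0.5, 0.9]
finger_gap: 0.0856
grip_force: 0.0
```

Request:
arm_command([
  [[-0.037,-0.018,0],[0,0,0],1],
  [[-0.037,-0.018,0],[0,0,0],1],
  [[-0.037,-0.018,0],[0,0,0],1],
  [[0,0,0],[0,0,-0.14],1],
  [[0,0,0],[0,0,-0.14],1],
])

```text
time_s: 26.65
ee_pos: [0.4991, -0.0507, 0.2307]
tool_rot: [0.535, 0.845, 0.0, 0.0]
wrist_force: [-0.4, 0.7, -0.7]
finger_gap: 0.0854
grip_force: 0.0
```

Request:
arm_command([
  [[0,0,0],[0,0,-0.14],1],
  [[0,0,0],[0,0,-0.14],1],
  [[0,0,0],[0,0,-0.14],1],
  [[0,0,0],[0,0,-0.14],1],
  [[0,0,0],[0,0,-0.14],1],
])

```text
time_s: 27.15
ee_pos: [0.4995, -0.0492, 0.2305]
tool_rot: [0.211, 0.977, 0.0, 0.0]
wrist_force: [-0.1, 0.2, -0.8]
finger_gap: 0.0855
grip_force: 0.0
```

Request:
arm_command([
  [[0,0,0],[0,0,-0.14],1],
  [[0,0,0],[0,0,-0.14],1],
  [[0,0,0],[0,0,-0.14],1],
  [[0,0,0],[0,0,-0.14],1],
  [[0,0,0],[0,0,-0.14],1],
])

```text
time_s: 27.65
ee_pos: [0.4995, -0.0492, 0.2305]
tool_rot: [-0.137, 0.991, -0.0, 0.0]
wrist_force: [0.6, 0.5, -0.1]
finger_gap: 0.0854
grip_force: 0.0
```

Request:
arm_command([
  [[0,0,0],[0,0,-0.14],1],
  [[0,0,0],[0,0,-0.14],1],
  [[0,0,0],[0,0,-0.14],1],
  [[0,0,0],[0,0,-0.14],1],
  [[0,0,0],[0,0,-0.14],1],
])

```text
time_s: 28.15
ee_pos: [0.4995, -0.0492, 0.2305]
tool_rot: [-0.468, 0.884, -0.0, 0.0]
wrist_force: [0.1, -0.3, 0.2]
finger_gap: 0.0854
grip_force: 0.0
```

Request:
arm_command([
  [[0,0,0],[0,0,-0.14],1],
  [[0,0,0],[0,0,-0.14],1],
  [[0,0,0],[0,0,-0.14],1],
  [[0,0,0],[0,0,-0.14],1],
  [[0,0,0],[0,0,-0.14],1],
])

```text
time_s: 28.65
ee_pos: [0.4995, -0.0492, 0.2305]
tool_rot: [0.743, -0.67, 0.0, -0.0]
wrist_force: [-0.4, -0.4, -0.1]
finger_gap: 0.0854
grip_force: 0.0
```

Request:
arm_command([
  [[0,0,0],[0,0,-0.14],1],
  [[0,0,0],[0,0,-0.14],1],
  [[0,0,0],[0,0,-0.14],1],
  [[0,0,0],[0,0,-0.14],1],
  [[0,0,0],[0,0,-0.034],1],
])

```text
time_s: 29.15
ee_pos: [0.4995, -0.0493, 0.2305]
tool_rot: [0.906, -0.424, 0.0, -0.0]
wrist_force: [-0.6, -0.3, 0.6]
finger_gap: 0.0852
grip_force: 0.0
```

```bash
python3 look.py; python3 -c "
from h import *
print(local((.501,-.286,.0245)),local((.491,.276,0)))"
```

```text
t 29.15 [ 0.4995 -0.0493  0.2305] [ 0.9057 -0.424   0.0002 -0.    ] J [-0.0983  0.1295 -0.2811  1.1598 -0.     -2.3641]
blue [0.4847 0.3322] both tool d [-0.3024 -0.2329]
blue [ 0.4982 -0.2822] both tool d [0.178  0.1502]
blue [0.4941 0.2671] both tool d [-0.2465 -0.1984]
orange [0.5897 0.321 ] scene only tool d [-0.2266 -0.3063]
orange [0.6003 0.2596] scene only tool d [-0.1727 -0.2752]
[0.1833 0.1498 0.206 ] [-0.256  -0.2008  0.2304]
```

Request:
arm_command([
  [[0.037,0.03,0],[0,0,0],1],
  [[0.037,0.03,0],[0,0,0],1],
  [[0.037,0.03,0],[0,0,0],1],
  [[0.037,0.03,0],[0,0,0],1],
  [[0.035,0.03,0],[0,0,0],1],
])

```text
time_s: 29.75
ee_pos: [0.5005, -0.2879, 0.2305]
tool_rot: [0.905, -0.426, 0.0, 0.0]
wrist_force: [1.0, 0.4, -0.8]
finger_gap: 0.0856
grip_force: 0.0
```

Request:
arm_command([
  [[0,0,0],[0,0,0],1],
  [[0,0,0],[0,0,0],1],
  [[0,0,0],[0,0,0],1],
])

```text
time_s: 30.05
ee_pos: [0.5005, -0.2849, 0.2302]
tool_rot: [0.905, -0.426, -0.0, -0.0]
wrist_force: [-0.9, 0.0, 0.2]
finger_gap: 0.0856
grip_force: 0.0
```

```bash
python3 -c "
from h import *
s=ctrl.sense();i=vision.camera_info('wrist');im=vision.camera('wrist');cv2.imwrite('pics/w2.png',im)
print(s['ee_pos'])
for b in blobs(im,'blue',300):
    (u,v),r=cv2.minEnclosingCircle(b);p=onz(i,u,v,.057);print(u,v,r,p,local(p,s))
"
```

```text
[ 0.5005 -0.2849  0.2302]
326.9793395996094 206.95867919921875 27.248611450195312 [ 0.497  -0.2836  0.057 ] [-0.0031  0.0019  0.1732]
0.0 153.5 77.5000991821289 [ 0.7238 -0.1522  0.057 ] [ 0.0403 -0.2566  0.1733]
```

View pics/w2.png

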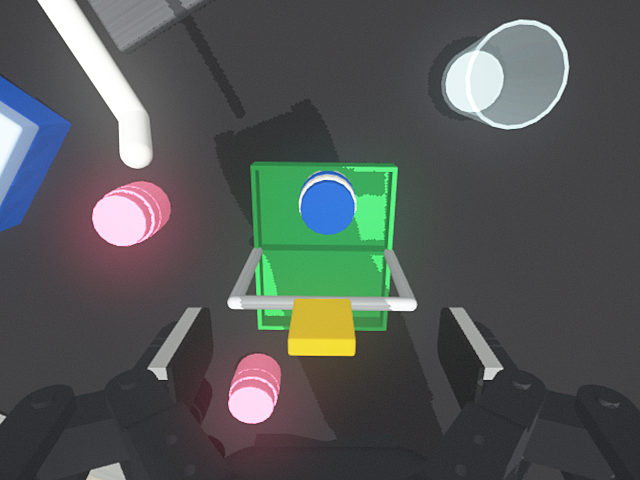

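The blue cap is centred at (327,207), 3 mm from the tool axis. The carrier is empty otherwise and the bail stands clear, so I descend and grip.

Request:
arm_command([
  [[0,0.002,0.03],[0,0,0],1],
  [[0,0,0.03],[0,0,0],1],
  [[0,0,0.03],[0,0,0],1],
  [[0,0,0.02],[0,0,0],1],
  [[0,0,0],[0,0,0],1],
])

```text
time_s: 30.6
ee_pos: [0.4972, -0.2844, 0.1176]
tool_rot: [0.905, -0.425, -0.003, -0.0]
wrist_force: [-0.0, 0.6, -0.2]
finger_gap: 0.0855
grip_force: 0.0
```

Request:
arm_command([
  [[0,0,0.03],[0,0,0],1],
  [[0,0,0.03],[0,0,0],1],
  [[0,0,0.02],[0,0,0],1],
  [[0,0,0.014],[0,0,0],1],
  [[0,0,0],[0,0,0],1],
])

```text
time_s: 31.1
ee_pos: [0.4986, -0.2861, 0.0256]
tool_rot: [0.905, -0.425, -0.001, -0.0]
wrist_force: [-0.5, 0.2, -0.1]
finger_gap: 0.0852
grip_force: 0.0
```

Request:
arm_command([
  [[0,0,0],[0,0,0],0],
  [[0,0,0],[0,0,0],0],
  [[0,0,0],[0,0,0],0],
  [[0,0,0],[0,0,0],0],
  [[0,0,0],[0,0,0],0],
])

```text
time_s: 31.6
ee_pos: [0.5003, -0.2877, 0.0281]
tool_rot: [0.905, -0.426, 0.001, -0.0]
wrist_force: [-0.3, 1.7, 5.5]
finger_gap: 0.0485
grip_force: 40.6
```

Request:
arm_command([
  [[0,0,-0.01],[0,0,0],0],
  [[0,0,-0.03],[0,0,0],0],
  [[0,0,-0.04],[0,0,0],0],
  [[0,0,-0.04],[0,0,0],0],
  [[0,0,-0.04],[0,0,0],0],
])

```text
time_s: 32.1
ee_pos: [0.4988, -0.287, 0.1888]
tool_rot: [0.905, -0.426, 0.0, 0.0]
wrist_force: [0.6, -0.5, -1.6]
finger_gap: 0.0481
grip_force: 41.7
```

Request:
arm_command([
  [[0,0,-0.04],[0,0,0],0],
  [[0,0,-0.02],[0,0,0.14],0],
  [[0,0,0],[0,0,0.14],0],
  [[0,0,0],[0,0,0.14],0],
  [[0,0,0],[0,0,0.114],0],
])

```text
time_s: 32.6
ee_pos: [0.499, -0.2872, 0.2476]
tool_rot: [0.759, -0.651, 0.001, -0.0]
wrist_force: [-1.1, -0.1, -1.1]
finger_gap: 0.048
grip_force: 41.7
```

Request:
arm_command([
  [[-0.04,-0.007,0],[0,0,0],0],
  [[-0.04,-0.007,0],[0,0,0],0],
  [[-0.04,-0.007,0],[0,0,0],0],
  [[-0.04,-0.007,0],[0,0,0],0],
  [[-0.04,-0.007,0],[0,0,0],0],
])

```text
time_s: 33.1
ee_pos: [0.5019, -0.0827, 0.2473]
tool_rot: [0.76, -0.65, 0.0, -0.0]
wrist_force: [0.8, -0.6, -1.8]
finger_gap: 0.0483
grip_force: 41.7
```

Request:
arm_command([
  [[-0.04,-0.007,0],[0,0,0],0],
  [[-0.04,-0.007,0],[0,0,0],0],
  [[-0.04,-0.007,0],[0,0,0],0],
  [[-0.04,-0.007,0],[0,0,0],0],
  [[-0.04,-0.007,0],[0,0,0],0],
])

```text
time_s: 33.6
ee_pos: [0.5052, 0.1204, 0.2474]
tool_rot: [0.76, -0.649, 0.0, -0.0]
wrist_force: [1.1, -0.8, -0.8]
finger_gap: 0.0486
grip_force: 41.7
```

Request:
arm_command([
  [[-0.04,-0.005,0.03],[0,0,0],0],
  [[-0.03,-0.005,0.03],[0,0,0],0],
  [[0,0,0.03],[0,0,0],0],
  [[0,0,0],[0,0,0],0],
  [[0,0,0],[0,0,0],0],
])

```text
time_s: 34.1
ee_pos: [0.5041, 0.1891, 0.1572]
tool_rot: [0.76, -0.649, -0.0, 0.0]
wrist_force: [0.9, 0.6, -0.9]
finger_gap: 0.0485
grip_force: 41.9
```

```bash
python3 look.py; python3 -c "
from h import *
print(local((.5022,.2054,.0675)))"
```

```text
t 34.1 [0.5041 0.1891 0.1572] [ 0.7605 -0.6494 -0.0001  0.0004] J [ 0.3589  0.2413 -0.3165  1.0139 -0.0002 -1.3691]
orange [0.5937 0.2011] top only tool d [ 0.0021 -0.0905]
orange [0.5897 0.321 ] scene only tool d [-0.1169 -0.1052]
orange [0.6003 0.2596] scene only tool d [-0.0547 -0.1062]
blue [0.488  0.3282] scene only tool d [-0.1399 -0.006 ]
blue [0.4966 0.2633] scene only tool d [-0.0745 -0.0043]
[-0.0165  0.0011  0.0911]
```

Request:
arm_command([
  [[-0.016,0.001,0.02],[0,0,0],0],
  [[0,0,0.02],[0,0,0],0],
  [[0,0,0.02],[0,0,0],0],
  [[0,0,0.02],[0,0,0],0],
  [[0,0,0.007],[0,0,0],0],
])

```text
time_s: 34.7
ee_pos: [0.5012, 0.2044, 0.0695]
tool_rot: [0.76, -0.65, 0.0, -0.0]
wrist_force: [-0.1, -0.0, -1.0]
finger_gap: 0.048
grip_force: 41.9
```

Request:
arm_command([
  [[0,0,0],[0,0,0],0],
  [[0,0,0.001],[0,0,0],0],
  [[0,0,0],[0,0,0],0],
])

```text
time_s: 35.0
ee_pos: [0.502, 0.2053, 0.0698]
tool_rot: [0.76, -0.649, 0.001, -0.001]
wrist_force: [-0.5, 1.2, -1.1]
finger_gap: 0.0484
grip_force: 41.9
```

Request:
arm_command([
  [[0,0,0.002],[0,0,0],0],
  [[0,0,0],[0,0,0],0.5],
  [[0,0,0],[0,0,0],1],
  [[0,0,0],[0,0,0],1],
  [[0,0,0],[0,0,0],1],
])

```text
time_s: 35.5
ee_pos: [0.5009, 0.2051, 0.0665]
tool_rot: [0.761, -0.649, 0.0, 0.0]
wrist_force: [-0.6, -0.1, -0.1]
finger_gap: 0.0852
grip_force: 0.0
```

Request:
arm_command([
  [[0,0,-0.02],[0,0,0],1],
  [[0,0,-0.04],[0,0,0],1],
  [[0,0,-0.04],[0,0,0],1],
  [[0,0,-0.04],[0,0,0],1],
  [[0,0,-0.04],[0,0,0.1],1],
])

```text
time_s: 36.0
ee_pos: [0.5006, 0.2049, 0.2481]
tool_rot: [0.726, -0.687, -0.0, 0.0]
wrist_force: [1.2, -0.6, -0.3]
finger_gap: 0.0853
grip_force: 0.0
```

Request:
arm_command([
  [[0,0,0],[0,0,0.14],1],
  [[0,0,0],[0,0,0.14],1],
  [[0,0,0],[0,0,0.14],1],
  [[0,0,0],[0,0,0.14],1],
  [[0,0,0],[0,0,0.14],1],
])

```text
time_s: 36.5
ee_pos: [0.5008, 0.205, 0.2464]
tool_rot: [-0.445, 0.896, 0.0, -0.0]
wrist_force: [0.6, 0.4, -0.8]
finger_gap: 0.0852
grip_force: 0.0
```

Request:
arm_command([
  [[0,0,0],[0,0,0.14],1],
  [[0,0,0],[0,0,0.1],1],
  [[0.028,-0.029,0],[0,0,0],1],
  [[0.028,-0.029,0],[0,0,0],1],
  [[0.028,-0.029,0],[0,0,0],1],
])

```text
time_s: 37.0
ee_pos: [0.4909, 0.0835, 0.2463]
tool_rot: [-0.338, 0.941, -0.0, -0.0]
wrist_force: [-0.2, -1.3, -0.6]
finger_gap: 0.0854
grip_force: 0.0
```

Request:
arm_command([
  [[0.028,-0.029,0],[0,0,0],1],
  [[0.028,-0.029,0],[0,0,0],1],
  [[0.028,-0.029,0],[0,0,0],1],
  [[0.028,-0.029,0],[0,0,0],1],
  [[0.028,-0.029,0],[0,0,0],1],
])

```text
time_s: 37.5
ee_pos: [0.4748, -0.118, 0.2466]
tool_rot: [-0.337, 0.941, -0.0, 0.0]
wrist_force: [-0.3, 0.9, -0.7]
finger_gap: 0.0858
grip_force: 0.0
```

Request:
arm_command([
  [[0.028,-0.029,0],[0,0,0],1],
  [[0.028,-0.029,0],[0,0,0],1],
  [[0,0,0],[0,0,0],1],
  [[0,0,0],[0,0,0],1],
  [[0,0,0],[0,0,0],1],
])

```text
time_s: 38.0
ee_pos: [0.4687, -0.196, 0.2463]
tool_rot: [-0.338, 0.941, 0.0, -0.0]
wrist_force: [0.0, -0.3, -0.0]
finger_gap: 0.0853
grip_force: 0.0
```

```bash
python3 look.py; python3 -c "
from h import *
s=ctrl.sense();i=vision.camera_info('wrist');im=vision.camera('wrist');cv2.imwrite('pics/w3.png',im)
for b in blobs(im,'yellow',200):
    r=cv2.minAreaRect(b);print(r);p=onz(i,*r[0],.175);print(p,local(p,s))
"
```

```text
t 38.0 [ 0.4687 -0.196   0.2463] [-0.3376  0.9413  0.0003 -0.0001] J [-0.3964  0.1351 -0.2383  1.1979  0.0004 -1.0851]
blue [0.4847 0.3322] both tool d [-0.348   0.3975]
blue [0.4937 0.2668] both tool d [-0.3134  0.3414]
blue [0.5036 0.2097] both tool d [-0.2848  0.291 ]
orange [0.5897 0.321 ] scene only tool d [-0.4219  0.3222]
orange [0.6003 0.2596] scene only tool d [-0.3912  0.2681]
((270.0, 190.5), (79.0, 30.0), 90.0)
[ 0.4609 -0.2398  0.175 ] [ 0.0343 -0.029   0.0714]
```

View pics/w3.png

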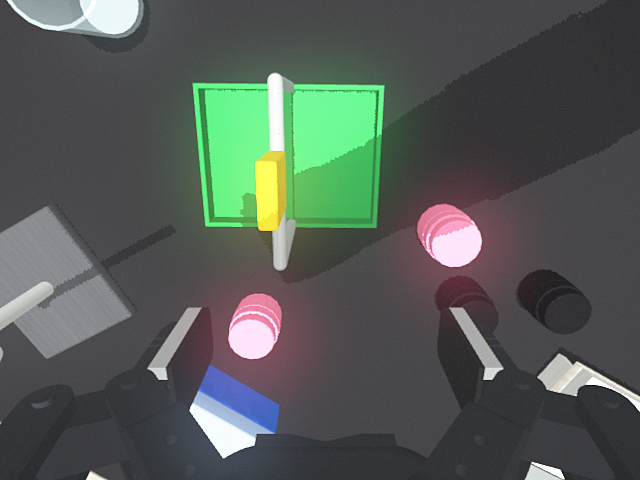

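The view shows the empty carrier square to the tool, with the block's top face at about (267,195). The shelf holds three blue and two orange jars as planned. I move over the block and grip it.

Request:
arm_command([
  [[0.016,-0.015,0],[0,0,0],1],
  [[0.016,-0.015,0.02],[0,0,0],1],
  [[0,0,0.03],[0,0,0],1],
  [[0,0,0.03],[0,0,0],1],
  [[0,0,0.02],[0,0,0],1],
])

```text
time_s: 38.65
ee_pos: [0.4625, -0.2391, 0.1446]
tool_rot: [-0.338, 0.941, 0.001, -0.001]
wrist_force: [-0.6, -0.6, 0.6]
finger_gap: 0.0854
grip_force: 0.0
```

Request:
arm_command([
  [[0,0,0.006],[0,0,0],1],
  [[0,0,0],[0,0,0],1],
  [[0,0,0],[0,0,0],1],
])

```text
time_s: 38.95
ee_pos: [0.464, -0.2402, 0.1416]
tool_rot: [-0.338, 0.941, -0.001, 0.001]
wrist_force: [0.9, 0.4, 0.4]
finger_gap: 0.0855
grip_force: 0.0
```

Request:
arm_command([
  [[0,0,0],[0,0,0],0.5],
  [[0,0,0],[0,0,0],0.2],
  [[0,0,0],[0,0,0],0],
  [[0,0,0],[0,0,0],0],
  [[0,0,0],[0,0,0],0],
], squeeze=70)

```text
time_s: 39.45
ee_pos: [0.4634, -0.2406, 0.1407]
tool_rot: [-0.337, 0.941, -0.0, 0.0]
wrist_force: [2.3, -2.6, 2.5]
finger_gap: 0.012
grip_force: 1.8
```

Request:
arm_command([
  [[0,0,0],[0,0,0],0],
  [[0,0,0],[0,0,0],0],
  [[0,0,0],[0,0,0],0],
])

```text
time_s: 39.75
ee_pos: [0.4632, -0.2404, 0.1403]
tool_rot: [-0.337, 0.941, -0.0, -0.0]
wrist_force: [0.7, -1.4, -2.1]
finger_gap: 0.0112
grip_force: 70.3
```

Request:
arm_command([
  [[0,0,-0.01],[0,0,0],0],
  [[0,0,-0.03],[0,0,0],0],
  [[0,0,-0.04],[0,0,0],0],
  [[0,0,-0.04],[0,0,0],0],
  [[0,0,-0.03],[0,0,0],0],
])

```text
time_s: 40.25
ee_pos: [0.4631, -0.2402, 0.2933]
tool_rot: [-0.337, 0.941, -0.0, 0.0]
wrist_force: [2.1, -0.6, -4.2]
finger_gap: 0.011
grip_force: 69.8
```

Request:
arm_command([
  [[0,0,-0.01],[0,0,0],0],
  [[0,0,0],[0,0,-0.1],0],
  [[0,0,0],[0,0,-0.1],0],
  [[0,0,0],[0,0,0],0],
  [[0,0,0],[0,0,0],0],
])

```text
time_s: 40.75
ee_pos: [0.4626, -0.24, 0.2994]
tool_rot: [-0.429, 0.903, 0.001, -0.001]
wrist_force: [0.8, -0.2, -4.2]
finger_gap: 0.011
grip_force: 69.8
```

```bash
python3 - <<'E'
from h import *
s=ctrl.sense();print(s['ee_pos'],s['tool_rot'],s['wrist_force'],s['ft_torque'],s['joint_positions'])
T=vision.camera('top');S=vision.camera('scene');W=vision.camera('wrist')
a=cv2.resize(T[125:325,340:500],None,fx=2.5,fy=2.5,interpolation=2);b=cv2.resize(S[150:350,130:250],None,fx=2.5,fy=2.5,interpolation=2)
cv2.imwrite('pics/hk.png',np.hstack([a,b]))
cv2.imwrite('pics/w4.png',W)
E
```

```text
[ 0.4626 -0.24    0.2994] [-0.4286  0.9035  0.0008 -0.0006] [ 0.7507 -0.2399 -4.2315] [-0.0345  0.029   0.0012] [-0.4786  0.1469 -0.1047  1.3213  0.0001 -1.3644]
```

View pics/hk.png

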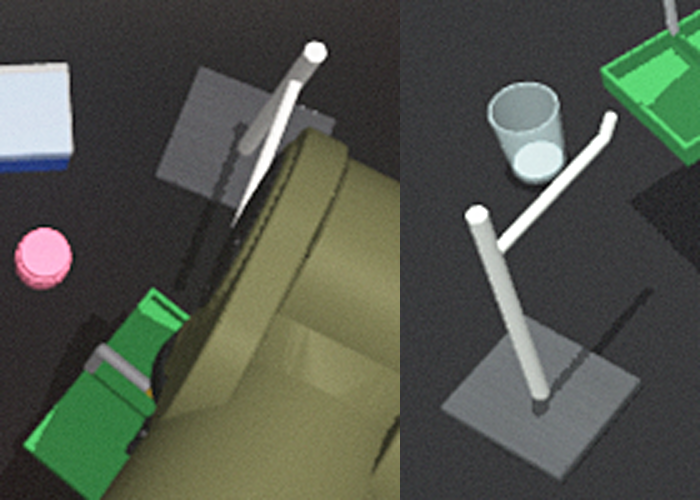

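View pics/w4.png

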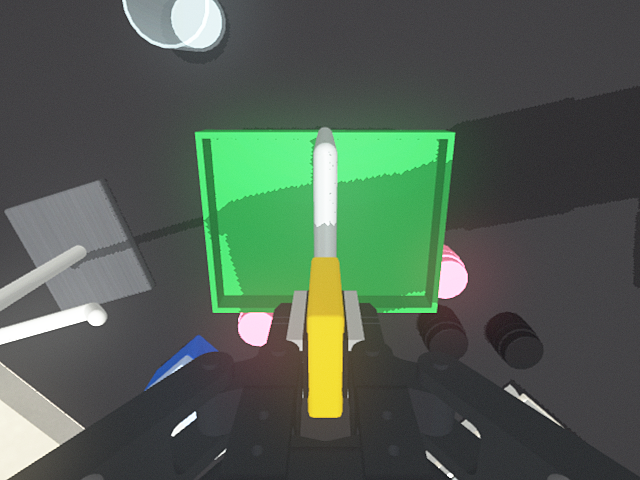

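The carrier hangs square in the grip and level. In the scene view the hook tip is at (214,197) and the post top at (161,236). Next I work out the stand pose.

```bash
python3 - <<'E'
from h import *
s=ctrl.sense();R={}
for n,t,p in(('top',(432.7,223.5),(466.2,146.2)),('scene',(214,197),(160.8,236))):
    i=vision.camera_info(n);a=onz(i,*t,.243);b=onz(i,*p,.28);R[n]=a,b
    d=(b-a)[:2];print(n,a[:2],b[:2],np.linalg.norm(d),np.degrees(np.arctan2(d[1],d[0])))
a=(R['top'][0]+R['scene'][0])/2;b=(R['top'][1]+R['scene'][1])/2
d=(b-a)[:2]/np.linalg.norm((b-a)[:2]);m=(a+b)[:2]/2;h=m-d*(.125-.0795)  # tip x=-.034, post +.125 -> mid .0455
print('yaw',np.degrees(np.arctan2(d[1],d[0])),'hook',h)
q=s['tool_rot'];ty=np.degrees(2*np.arctan2(q[1],q[0]));print('tool x yaw',ty,'turn about tool z',np.radians((ty-(np.degrees(np.arctan2(d[1],d[0]))-90)+180)%360-180))
for x in(-.13,-.09,0):print(x,h+d*x)
# tip seen by wrist before
i=vision.camera_info('wrist');print(onz(i,96,315,.243))
E
```

```text
top [ 0.5916 -0.2932] [ 0.7361 -0.3545] 0.15698279319567934 -22.98825716694147
scene [ 0.5943 -0.2946] [ 0.7383 -0.3559] 0.15648899822525475 -23.050510933294145
yaw -23.019335017636113 hook [ 0.6232 -0.3067]
tool x yaw 230.81845191657789 turn about tool z -0.2820838324068122
-0.13 [ 0.5035 -0.2559]
-0.09 [ 0.5404 -0.2716]
0 [ 0.6232 -0.3067]
[ 0.5854 -0.2946  0.243 ]
```

Request:
arm_command([
  [[0,0,0],[0,0,-0.1],0],
  [[0,0,0],[0,0,-0.1],0],
  [[0,0,0],[0,0,-0.08],0],
  [[0,-0.015,0],[0,0,0],0],
  [[0,-0.02,0],[0,0,0],0],
])

```text
time_s: 41.4
ee_pos: [0.4952, -0.2539, 0.3006]
tool_rot: [-0.551, 0.834, 0.0, -0.0]
wrist_force: [0.3, 0.8, -4.6]
finger_gap: 0.0109
grip_force: 69.8
```

Request:
arm_command([
  [[0,-0.02,0],[0,0,0],0],
  [[0,-0.02,0],[0,0,0],0],
  [[0,-0.01,0],[0,0,0],0],
  [[0,0,0],[0,0,0],0],
  [[0,0,0],[0,0,0],0],
])

```text
time_s: 41.9
ee_pos: [0.5407, -0.2733, 0.3001]
tool_rot: [-0.551, 0.834, 0.001, -0.0]
wrist_force: [0.1, -0.0, -4.3]
finger_gap: 0.0111
grip_force: 69.8
```

```bash
python3 - <<'E'
from h import *
s=ctrl.sense();print(s['ee_pos'],s['tool_rot'],s['wrist_force'],local((.6232,-.3067,.2553),s))
W=vision.camera('wrist');S=vision.camera('scene')
cv2.imwrite('pics/w5.png',np.hstack([cv2.resize(W,(400,300)),cv2.resize(S[120:270,150:350],(400,300),interpolation=2)]))
E
```

```text
[ 0.5407 -0.2733  0.3001] [-0.5513  0.8343  0.0006 -0.0004] [ 0.1247 -0.0216 -4.2501] [-0.0016 -0.0891  0.0447]
```

View pics/w5.png

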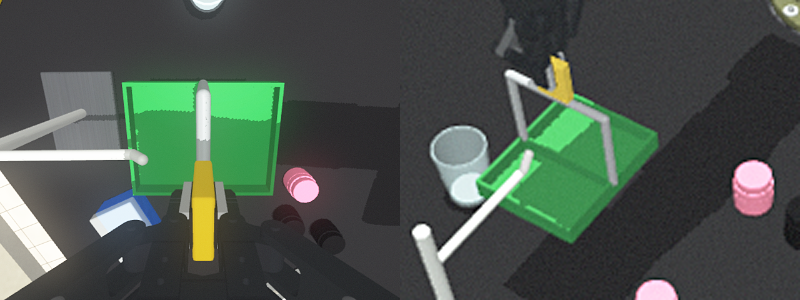

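The tip sits over the leading half of the tray and under bar height, in line with the opening. I carry on for 89 mm and then lower.

Request:
arm_command([
  [[0,-0.018,0],[0,0,0],0],
  [[0,-0.018,0],[0,0,0],0],
  [[0,-0.018,0],[0,0,0],0],
  [[0,-0.018,0],[0,0,0],0],
  [[-0.002,-0.016,0],[0,0,0],0],
])

```text
time_s: 42.5
ee_pos: [0.6231, -0.3065, 0.3008]
tool_rot: [-0.551, 0.834, -0.0, -0.0]
wrist_force: [0.0, 0.4, -4.3]
finger_gap: 0.011
grip_force: 69.8
```

Request:
arm_command([
  [[0,0,0],[0,0,0],0],
  [[0,0,0.015],[0,0,0],0],
  [[0,0,0.015],[0,0,0],0],
  [[0,0,0],[0,0,0],0],
  [[0,0,0],[0,0,0],0],
])

```text
time_s: 43.0
ee_pos: [0.6223, -0.3059, 0.2709]
tool_rot: [-0.551, 0.834, 0.0, -0.0]
wrist_force: [0.5, -0.1, -3.7]
finger_gap: 0.0114
grip_force: 69.8
```

```bash
python3 - <<'E'
from h import *
s=ctrl.sense();print(s['ee_pos'],s['tool_rot'],s['wrist_force'],local((.6232,-.3067,.2553),s))
W=vision.camera('wrist');S=vision.camera('scene')
cv2.imwrite('pics/w6.png',np.hstack([cv2.resize(W,(400,300)),cv2.resize(S[130:280,130:330],(400,300),interpolation=2)]))
E
```

```text
[ 0.6223 -0.3059  0.2709] [-0.5514  0.8342  0.0003 -0.0002] [ 0.4897 -0.0803 -3.7077] [ 0.0004 -0.0012  0.0156]
```

View pics/w6.png

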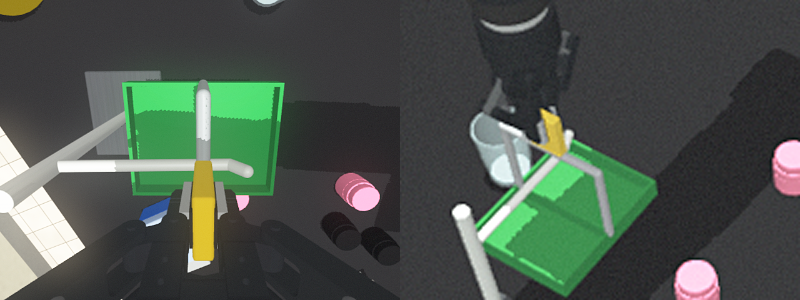

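The peg passes under the bar with its upturned end past it, so I lower gently until the load transfers.

Request:
arm_command([
  [[0,0,0.006],[0,0,0],0],
  [[0,0,0.005],[0,0,0],0],
  [[0,0,0.003],[0,0,0],0],
  [[0,0,0.001],[0,0,0],0],
  [[0,0,0],[0,0,0],0],
])

```text
time_s: 43.6
ee_pos: [0.623, -0.3062, 0.2553]
tool_rot: [-0.551, 0.834, 0.0, -0.0]
wrist_force: [-0.4, 0.1, -4.2]
finger_gap: 0.0111
grip_force: 70.1
```

Request:
arm_command([
  [[0,0,0.001],[0,0,0],0],
  [[0,0,0],[0,0,0],0],
])

```text
time_s: 43.8
ee_pos: [0.6232, -0.3063, 0.2549]
tool_rot: [-0.551, 0.834, -0.0, 0.0]
wrist_force: [-1.4, 0.6, -2.0]
finger_gap: 0.0109
grip_force: 70.4
```

Contact has begun (-4.2 to -2.0 N). I go one more millimetre and then open.

Request:
arm_command([
  [[0,0,0.001],[0,0,0],0],
  [[0,0,0],[0,0,0],0],
  [[0,0,0],[0,0,0],0],
])

```text
time_s: 44.1
ee_pos: [0.6233, -0.3063, 0.2546]
tool_rot: [-0.551, 0.834, -0.001, 0.0]
wrist_force: [-1.9, 1.3, 5.1]
finger_gap: 0.0114
grip_force: 71.3
```

Request:
arm_command([
  [[0,0,0],[0,0,0],0.15],
  [[0,0,0],[0,0,0],0.3],
  [[0,0,0],[0,0,0],0.5],
  [[0,0,0],[0,0,0],0.6],
  [[0,0,0],[0,0,0],0.6],
])

```text
time_s: 44.6
ee_pos: [0.6232, -0.3062, 0.2532]
tool_rot: [-0.551, 0.834, 0.0, -0.0]
wrist_force: [-0.7, -0.7, -0.6]
finger_gap: 0.0511
grip_force: 0.0
```

Request:
arm_command([
  [[0,0,-0.01],[0,0,0],0.6],
  [[0,0,-0.02],[0,0,0],0.6],
  [[0,0,-0.03],[0,0,0],0.6],
  [[0,0,-0.03],[0,0,0],0.6],
  [[0,0,0],[0,0,0],0.6],
])

```text
time_s: 45.1
ee_pos: [0.6246, -0.3069, 0.3494]
tool_rot: [-0.551, 0.834, -0.003, 0.002]
wrist_force: [0.6, 0.6, 0.7]
finger_gap: 0.0513
grip_force: 0.0
```

```bash
python3 look.py; python3 - <<'E'
from h import *
W=vision.camera('wrist');S=cv2.imread('pics/scene_last.png')
cv2.imwrite('pics/w7.png',np.hstack([cv2.resize(W,(320,300)),cv2.resize(S[130:310,130:418],(480,300),interpolation=2)]))
E
```

```text
t 45.1 [ 0.6246 -0.3069  0.3494] [-0.5514  0.8342 -0.0035  0.002 ] J [-0.4568  0.5019  0.4942  1.5549  0.     -1.6249]
blue [0.4847 0.3322] both tool d [-0.5333  0.3811]
blue [0.4937 0.2668] both tool d [-0.4767  0.3473]
blue [0.5039 0.21  ] both tool d [-0.4284  0.3156]
orange [0.5972 0.2636] both tool d [-0.5142  0.2508]
orange [0.5897 0.321 ] scene only tool d [-0.5641  0.2802]
```

View pics/w7.png

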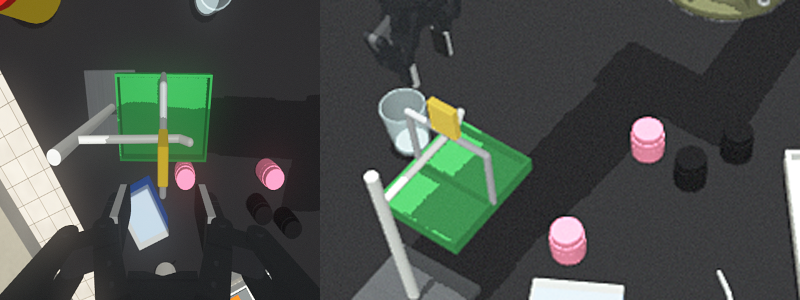

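The carrier hangs level on the hook with the fingers clear. I back off, let it settle and check everything once more.

Request:
arm_command([
  [[0,0,-0.01],[0,0,0],0.6],
  [[0,0,-0.02],[0,0,0],0.6],
  [[0,0,-0.01],[0,0,0],0.6],
  [[0,0,0],[0,0,0],0.6],
  [[0,0,0],[0,0,0],0.6],
])

```text
time_s: 45.75
ee_pos: [0.6231, -0.3062, 0.3828]
tool_rot: [-0.551, 0.834, 0.0, -0.0]
wrist_force: [0.6, -0.9, 0.4]
finger_gap: 0.0512
grip_force: 0.0
```

Request:
arm_command([
  [[0,0,0],[0,0,0],0.6],
  [[0,0,0],[0,0,0],0.6],
  [[0,0,0],[0,0,0],0.6],
  [[0,0,0],[0,0,0],0.6],
  [[0,0,0],[0,0,0],0.6],
])

```text
time_s: 46.25
ee_pos: [0.6231, -0.3062, 0.3833]
tool_rot: [-0.551, 0.834, 0.0, -0.0]
wrist_force: [-0.2, 0.2, 0.8]
finger_gap: 0.0512
grip_force: 0.0
```

Request:
arm_command([
  [[0,0,0],[0,0,0],0.6],
  [[0,0,0],[0,0,0],0.6],
  [[0,0,0],[0,0,0],0.6],
  [[0,0,0],[0,0,0],0.6],
  [[0,0,0],[0,0,0],0.6],
])

```text
time_s: 46.75
ee_pos: [0.6231, -0.3062, 0.3834]
tool_rot: [-0.551, 0.834, 0.0, -0.0]
wrist_force: [0.7, -0.1, -0.3]
finger_gap: 0.0514
grip_force: 0.0
```

```bash
python3 look.py; python3 - <<'E'
from h import *
T=cv2.imread('pics/top_last.png');S=cv2.imread('pics/scene_last.png')
cv2.imwrite('pics/fin.png',np.hstack([cv2.resize(T[190:340,85:240],(350,340),interpolation=2),cv2.resize(S[130:330,130:395],(450,340),interpolation=2)]))
E
```

```text
t 46.75 [ 0.6231 -0.3062  0.3834] [-0.5514  0.8342  0.     -0.    ] J [-0.4568  0.5253  0.6092  1.6547 -0.     -1.6249]
blue [0.4856 0.3324] both tool d [-0.5337  0.3768]
blue [0.4937 0.2668] both tool d [-0.4765  0.3436]
blue [0.5036 0.2097] both tool d [-0.4278  0.3121]
orange [0.5897 0.321 ] scene only tool d [-0.5639  0.2765]
orange [0.6007 0.259 ] scene only tool d [-0.5112  0.2421]
```

View pics/fin.png

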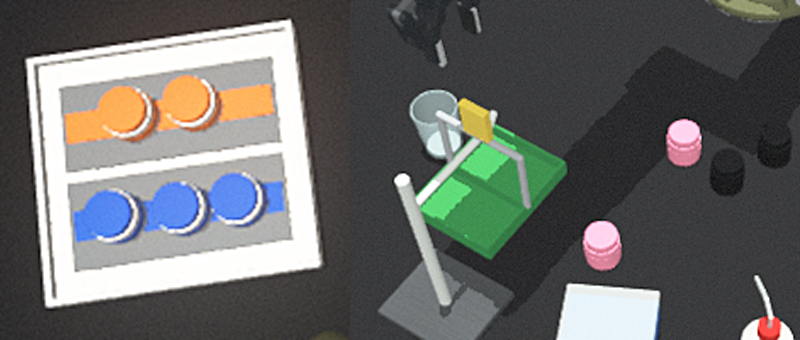

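The final view shows both rows upright on their stripes, with spacings of about 66, 58 and 62 mm, all under the 70 mm limit. The carrier hangs still on the hook, so I hand in.

```bash
python3 -c "
from bench import ctrl
print(ctrl.hand_in())"
```

```text
the job is handed in; nothing more can be done
None
```

I handed the job in at about 47 s: three blue and two orange jars stand on their stripes 58–66 mm apart, and the empty carrier hangs level on the hook; the judge returned no verdict.

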